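# Open the bamboo steamer and load a rice cake

## Robot

A 6-joint arm with a two-finger parallel gripper is mounted at the origin on the work surface; the furniture and walls round the work are solid. World frame = base frame: x ahead of the robot, y to its left, z up, the work surface at z = 0. Lengths are in mm, angles in rad, forces in N, time in s.
With the tool pointing down it reaches from about 300 to 775 mm from the base axis. Payload 14.6 kg.
Tool frame: the origin (TCP) lies midway between the tips of the shut fingers; the grasp point (between the pads) lies behind it (manip.grip_depth is the z of the grasp point in the tool frame, in mm); z points along the fingers, y is the line along which they close (so a half turn about z gives the same grasp; the last joint's range is limited). The gripper opens to 94 mm and grips with 3 to 60 N. Pads are 16 mm wide; open, the fingers measure 119 mm over their backs; the gripper's body (75 mm by 177 mm) begins 78 mm behind the grasp point.
Start: joints at [1.092, 0.3, 1.521, -0, 1.321, -0.067], TCP at [220.139, 504.012, 205.446] pointing down, gripper open.
Joint ranges: [-3.03, 3.03], [-0.79, 2.21], [0.23, 2.52], [-1.04, 4.18], [0, 3.07], [-2.55, 2.55]. Speed limits (rad/s): [2.22, 2.22, 2.57, 3.14, 3.14, 3.14].

## Interface

Orientations are given as [roll, pitch, yaw] about the fixed x, y, z axes, in that order (R = Rz(yaw) Ry(pitch) Rx(roll)).
In Python, from cell import manip gives the robot as it stands.
- The arm moves only by the tool hand_motion, called after "Emit:" in YAML: its name, and indented under it one key for each argument. Schema: {"type":"object","properties":{"moves":{"type":"array","items":{"type":"array","items":{"type":"number"},"minItems":6,"maxItems":6},"minItems":1,"maxItems":5},"finger_gap":{"type":"number"},"grip_force":{"type":"number"},"only":{"type":"string"},"quiet":{"type":"boolean"},"lines":{"type":"string"}},"required":["moves"],"additionalProperties":false}. moves is a list of rows, 1 to 5 of them, each of 6 numbers: dx, dy, dz in m, then a rotation vector rx, ry, rz in units of 0.2 rad; each row is the pose to reach, as a shift and turn from the pose commanded when the call began, along the tool's axes at that moment; what a row does not reach only later rows make up. A row lasts 1/10 s, in which the tool goes at most 50 mm and 0.15 rad, less where a joint would pass 70% of its speed; a pose out of reach is approached as far as the arm can. finger_gap is the finger opening in mm, set as the call begins (left out keeps the last). The fingers move at their own pace and stop on an object; grip_force is the grip in N (left out, the last holds). Time passes only in rows, so rows that do not move let the fingers close. The tool returns the time, the measured TCP pose, the force, the opening and the grip force at its end. only (a regular expression) keeps the lines of the reply that match it, lines (a string "A,B") keeps lines A to B, and quiet returns only ok. Input that does not fit is refused with a message, and nothing moves.
- manip.read_state(): the state, without advancing time (a new reading comes with each control period).
- manip.camera(name): name is "scene" or "top" or "wrist"; returns (picture, depth): 400x640x3 uint8, red, green, blue; 400x640 float32, mm along the optical axis (not along the pixel's ray), 0 where there is no reading.
- manip.camera_info(name): a dict with "K" (3x3 intrinsics, pixels), "rvec" (rotation vector, rad) and "tvec" (3), from world to camera coordinates, as OpenCV has them; the wrist camera has in their place "mount" (4x4, takes a point from camera to tool coordinates, whose origin is the TCP and whose axes are the flange's). Camera axes: x right, y down, z forward; pixel columns grow to the right and rows downward; lengths in mm; the calibration is good to about 2 mm. A picture is of the moment at which its call begins: read the wrist's pose just before it. camera_info takes no time and is no camera call.
- manip.sign_off(): hands the job in; it is judged then, once.
The state is a dict: "clock": time; "joints": joint angles; "qd": joint speeds; "effort": joint torques, N m; "eef_pos": TCP position; "eef_rot": TCP orientation; "wrist_force": force on the tool from outside, world axes, zero at the start; "moment": the same for the moment, N m; "finger_gap": finger opening in mm; "finger_force": force on a finger pad.
Only numpy, scipy, OpenCV 4.12 (cv2) and the standard library are available. Lean on these libraries where they do the work, as an engineer would, in place of code of your own. Each camera call takes 0.05 s, during which the arm holds its last target. There are 200 camera calls.

## Task

Lift the loose lid off the bamboo steamer basket by its knob and set it down, knob up, in the middle of the round cork mat. Then put the light blue rice cake gently into the open basket. Do not throw or drop anything, leave the basket standing where it is, and leave everything else in place.

Things in the scene. Friction and masses are not known exactly. Their poses are not given: they have to be found in the camera images.
- steamer_basket: round bamboo steamer basket, open at the top under its lid, standing loose on the table (0.6 kg): outer diameter 170 mm (bands 173), inner diameter 154 mm, rim 65 mm above its underside, inner floor 10 mm above its underside. Origin: centre of its underside; z up. It stands either left or right of the middle; the cork mat is on the other side
- steamer_lid: loose round bamboo lid, 190 mm across, 66 mm high with knob, about 0.18 kg. It starts on the basket: its deck rests on the rim, its 14 mm deep skirt hangs outside with about 2.5 mm of play, so it must rise over 14 mm straight up to come free. Origin: centre of the skirt's lower edge (51 mm above the basket's origin at the start); z up through the knob. On a flat surface it rests on its skirt
- lid_knob (a point): middle of the lid's dark upright round knob: the head is a cylinder 38 mm across and 28 mm high, this point at its mid-height, 52 mm above the lid's origin and 22 mm above the crown of the lid under it (the neck below the head is 24 mm across). Grip it across from above at any yaw
- lid_mat: round flat cork mat on the table, fixed, 200 mm across and 8 mm thick. Origin: centre of its underside, so its top is 8 mm above it
- blue_cake: light blue oval rice cake, the only blue cake, rigid, lying on the table between basket and mat: 46 mm wide (its x), 62 mm long (its y), 22 mm high (its z), about 0.05 kg. Origin: centre of its underside. Grip it across its width
- dough_press: cream-coloured open half-moon dough press, 95x141 mm, 15 mm high, at the back; a bystander
- green_cake: dark green rice cake, 38x58 mm, 28 mm high; a bystander
- purple_cake: purple oval rice cake, 43x61 mm, 23 mm high; a bystander

How it is judged:
By the outcome, as a careful person would: the job done as asked, in the order asked, and still so for the second after the job is handed in, with the robot touching nothing.
It also fails if it takes over 61 s, if anything falls off the work surface, if the arm or the gripper's body presses on something with over 40 N, if the wrist force passes 120 N, or if a joint passes its speed limit or range.

## Working session

There is one attempt and no reset: what is moved stays moved. The work goes in short steps, Python scripts to look and compute and a tool call to move; the robot and the scene stay as the last step left them, time stands still between calls to the robot, and variables do not carry over. Pictures are saved under pics/ and viewed, at most 10 in all, crops included, and the job is handed in when it is done.

```bash
ls; mkdir -p pics
```

Run:
```python
from cell import manip
import cv2,numpy as np
print(manip.read_state(), manip.grip_depth)
for n in("top","scene"):
    p,d=manip.camera(n); cv2.imwrite(f"pics/{n}0.png",p[:,:,::-1]); np.savez(f"{n}0.npz",p=p,d=d)
    print(manip.camera_info(n), (d>0).mean())
print(manip.camera_info("wrist"))
```

```text
cell.py
pics
{'clock': 0.0, 'joints': array([ 1.09243035e+00,  3.00505347e-01,  1.52158926e+00,  1.92273785e-06,
        1.32069775e+00, -6.65836761e-02]), 'qd': array([ 0.00111316, -0.00094209,  0.00048868, -0.00096652,  0.00036198,
        0.00049257]), 'effort': array([-1.25514340e-03, -5.31795502e+01, -3.52747858e+01,  7.07269949e-02,
        2.42416654e-02, -9.89131900e-05]), 'eef_pos': array([220.00483774, 503.79039549, 204.86408758]), 'eef_rot': array([-3.14039574e+00, -8.16794961e-05,  2.72980983e+00]), 'wrist_force': array([-0.25943097, -0.08198414,  0.1553395 ]), 'moment': array([-0.00909756, -0.00989908, -0.0270351 ]), 'finger_force': 0.0, 'finger_gap': 93.96828980986963} -18.8
{'K': array([[436.91321734,   0.        , 318.30639233],
       [  0.        , 436.91321734, 199.45138211],
       [  0.        ,   0.        ,   1.        ]]), 'rvec': array([ 2.1585319 , -2.11337788,  0.1292528 ]), 'tvec': array([-129.46604509,  517.13273053, 1126.37111535])} 0.996015625
{'K': array([[434.87021182,   0.        , 321.41817469],
       [  0.        , 434.87021182, 201.65161831],
       [  0.        ,   0.        ,   1.        ]]), 'rvec': array([ 1.96348645, -0.93801824,  0.51057185]), 'tvec': array([-435.91167769,  263.20129932, 1004.22884643])} 0.995875
{'K': array([[300.01683988,   0.        , 311.86177302],
       [  0.        , 300.01683988, 200.88882763],
       [  0.        ,   0.        ,   1.        ]]), 'mount': array([[-6.35631662e-04, -9.71640782e-01, -2.36460961e-01,
         6.82967861e+01],
       [ 9.99999795e-01, -5.99255518e-04, -2.25705043e-04,
        -1.03146682e+00],
       [ 7.76036887e-05, -2.36461056e-01,  9.71640964e-01,
        -1.78685456e+02],
       [ 0.00000000e+00,  0.00000000e+00,  0.00000000e+00,
         1.00000000e+00]])}
```

View pics/top0.png

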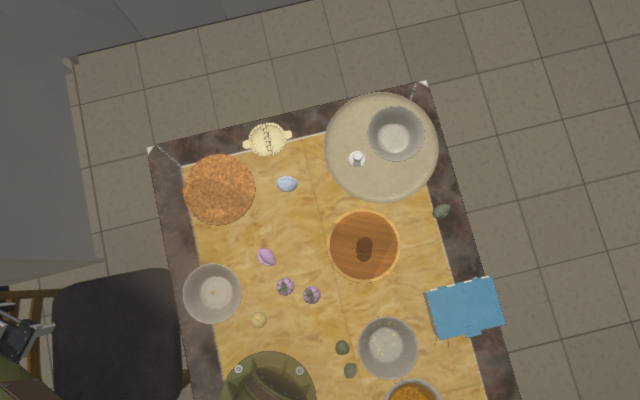

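View pics/scene0.png

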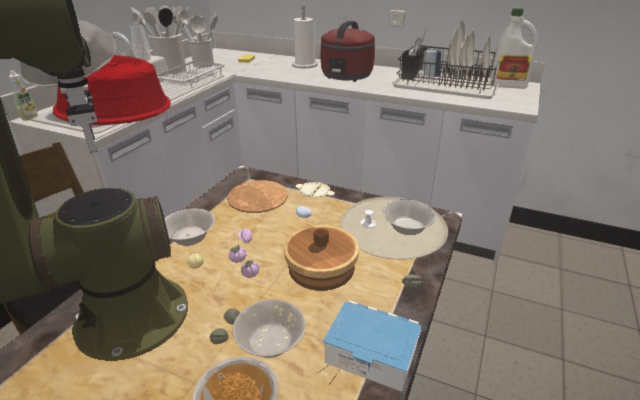

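The top view shows the lid at about (363,245), its knob at (364,249), the mat at (219,189), the blue cake at (287,184) and the press at (268,139). The scene view has the same objects, with the knob at (320,237).

Create h.py:
```python
import cv2,numpy as np
from cell import manip
from scipy.spatial.transform import Rotation as Ro
def cam(n,s=None):
    i=manip.camera_info(n);K=i["K"]
    if n=="wrist":
        M=np.array(i["mount"]);R=Ro.from_euler('xyz',s["eef_rot"]).as_matrix()
        return K,R@M[:3,:3],R@M[:3,3]+s["eef_pos"]
    R=cv2.Rodrigues(i["rvec"])[0]; return K,R.T,-R.T@i["tvec"]
def ray(c,uv,z):
    K,R,o=c; uv=np.atleast_2d(uv).astype(float)
    d=np.c_[uv,np.ones(len(uv))]@np.linalg.inv(K).T@R.T
    return o+d*((z-o[2])/d[:,2])[:,None]
def cloud(c,d):
    K,R,o=c; v,u=np.mgrid[:d.shape[0],:d.shape[1]]
    p=np.stack([u,v,np.ones_like(u)],-1)@np.linalg.inv(K).T*d[...,None]
    return p@R.T+o
def blob(m,near):
    n,l,s,ce=cv2.connectedComponentsWithStats(m.astype(np.uint8))
    k=1+np.argmin([np.hypot(*(ce[i]-near))+(1e3 if s[i,4]<25 else 0) for i in range(1,n)])
    return l==k
def rect(c,m,z):
    ct=max(cv2.findContours(m.astype(np.uint8),0,1)[0],key=cv2.contourArea)[:,0]
    w=ray(c,ct,z)[:,:2].astype(np.float32); return cv2.minAreaRect(w),w
```

Run:
```python
from h import *
for n,px in (("top",dict(lid=(363,240),knob=(364,249),mat=(219,189),blue=(287,184),press=(268,139),pur=(266,257))),("scene",dict(lid=(310,255),knob=(320,237),mat=(258,195),blue=(304,212)))):
    f=np.load(n+"0.npz");c=cam(n);P=cloud(c,f["d"]);hsv=cv2.cvtColor(f["p"],cv2.COLOR_RGB2HSV)
    print(n,c[2])
    for k,(u,v) in px.items(): print(k,f["p"][v,u],hsv[v,u],P[v,u].round(1))
    z=P[...,2]; table=np.median(z[150:250,250:330]);print("table",table)
    b=blob((abs(hsv[...,0].astype(int)-112)<16)&(hsv[...,1]>25)&(hsv[...,2]>120),px["blue"])
    print("blue",b.sum(),rect(c,b,11)[0], z[b].max())
    m=f["p"].astype(int)
    # lid: points height 60..90 near
    q=P[px["lid"][1],px["lid"][0]]; near=np.hypot(P[...,0]-q[0],P[...,1]-q[1])<130
    l=near&(z>58)&(z<140); print("lid",cv2.minEnclosingCircle(P[l][:,:2].astype(np.float32)))
    l=near&(z>108)&(z<125); print("knobtop",l.sum(),cv2.minEnclosingCircle(P[l][:,:2].astype(np.float32)),P[l].mean(0))
    q=P[px["mat"][1],px["mat"][0]];hm=(m[...,0]-m[...,2]>60)&(hsv[...,0]<15)&(hsv[...,1]>110)
    mm=cv2.morphologyEx(hm.astype(np.uint8),cv2.MORPH_OPEN,np.ones((3,3)))
    mm=cv2.morphologyEx(mm,cv2.MORPH_CLOSE,np.ones((5,5)));b=blob(mm,px["mat"])
    r,w=rect(c,b,8);print("mat",b.sum(),r,cv2.fitEllipse(w),cv2.minEnclosingCircle(w))
```

```text
top [ 353.45032531 -146.94532961 1185.90874225]
lid [112  74  47] [ 12 148 112] [ 410.4 -231.5  117.6]
knob [106  70  45] [ 12 147 106] [ 388.7 -234.1  117.8]
mat [166 119  74] [ 15 141 166] [547.1 155.2   9.9]
blue [179 188 198] [106  24 198] [563.2 -31.9  17.4]
press [202 185 144] [ 21  73 202] [688.5  24.9  17.8]
pur [180 147 172] [157  47 180] [365.1  16.9  21.8]
table 1.3419849476491663
blue 3476 ((243.8814239501953, -508.24688720703125), (140.44061279296875, 177.9989776611328), 14.774982452392578) 1185.908742253923
lid ((400.78570556640625, -235.9811553955078), 94.87347412109375)
knobtop 192 ((400.6396484375, -235.73155212402344), 18.698528289794922) [ 400.60078884 -235.29060153  117.08954355]
mat 61 ((417.7043151855469, -245.5203857421875), (13.376644134521484, 32.15640640258789), 1.228088617324829) ((417.71832275390625, -246.55552673339844), (13.58325481414795, 35.85807800292969), 176.49221801757812) ((415.0274658203125, -245.56732177734375), 16.497350692749023)
scene [-273.01530145 -789.77948465  754.63931882]
lid [169 115  76] [ 13 140 169] [ 348.8 -243.    81.3]
knob [88 62 46] [ 11 122  88] [ 383.5 -246.4  117.1]
mat [196 145 104] [ 13 120 196] [543.2 149.4  11.3]
blue [193 201 217] [110  28 217] [557.9 -39.1  14.3]
table 1.9404626879533566
blue 4193 ((294.2300109863281, -465.2380065917969), (147.18771362304688, 182.56570434570312), 14.762053489685059) 754.6393188228873
lid ((399.248046875, -237.2104034423828), 95.99365234375)
knobtop 146 ((400.04498291015625, -236.11651611328125), 20.63869285583496) [ 396.6218035  -238.84996726  116.29081774]
mat 1493 ((545.1790161132812, 155.48390197753906), (197.77639770507812, 194.68856811523438), 61.834896087646484) ((545.7966918945312, 155.50132751464844), (194.60000610351562, 196.91885375976562), 115.66995239257812) ((545.939208984375, 155.82237243652344), 101.9951171875)
```

Add to h.py:
```python
def blue(n,p,d,c):
    m=p.astype(int);P=cloud(c,d)
    k=(m[...,2]-m[...,0]>5)&(np.hypot(P[...,0]-560,P[...,1]+35)<60)
    b=blob(cv2.morphologyEx(k.astype(np.uint8),cv2.MORPH_CLOSE,np.ones((3,3))),(np.argwhere(k).mean(0)[::-1]))
    return b,P
```

Run:
```python
from h import *
for n in("top","scene"):
    f=np.load(n+"0.npz");c=cam(n);p=f["p"];b,P=blue(n,p,f["d"],c)
    print(n,b.sum(),rect(c,b,9)[0],P[b].mean(0),np.percentile(P[b][:,2],95))
c=cam("top");f=np.load("top0.npz");P=cloud(c,f["d"]);p=f["p"].astype(int)
k=(np.hypot(P[...,0]-546,P[...,1]-155)<120)&(P[...,2]<30)&(p[...,0]<185)&(p[...,0]-p[...,2]>50)&(p[...,0]>90)
k=cv2.morphologyEx(k.astype(np.uint8),cv2.MORPH_OPEN,np.ones((3,3)));k=cv2.morphologyEx(k,cv2.MORPH_CLOSE,np.ones((7,7)))
r,w=rect(c,blob(k,(219,189)),8);print(r,cv2.minEnclosingCircle(w))
# depth edge
k=(np.hypot(P[...,0]-546,P[...,1]-155)<130)&(P[...,2]>7)&(P[...,2]<16)
k=cv2.morphologyEx(k.astype(np.uint8),cv2.MORPH_OPEN,np.ones((5,5)))
r,w=rect(c,blob(k,(219,189)),8);print(r,cv2.minEnclosingCircle(w))
s=manip.read_state();R=Ro.from_euler('xyz',s["eef_rot"]).as_matrix()
print(R, R.T@(np.array([400.5,-236,180])-s["eef_pos"]), s["joints"])
h=np.vstack([cv2.resize(f["p"][100:300,170:470],(800,533))]);cv2.imwrite("pics/crop0.png",h[:,:,::-1])
```

```text
top 216 ((569.5728759765625, -28.76447296142578), (45.326759338378906, 42.66072082519531), 46.8121337890625) [566.49963158 -29.55061472  17.28128749] 23.384501510427867
scene 108 ((564.2949829101562, -27.44532012939453), (55.72693634033203, 40.92085647583008), 87.05524444580078) [548.97605873 -43.9832067   23.75430217] 22.579962504004037
((540.868896484375, 151.08433532714844), (212.6031036376953, 204.46266174316406), 12.023799896240234) ((543.9071044921875, 153.70704650878906), 119.39252471923828)Traceback (most recent call last):
  File "<stdin>", line 12, in <module>
  File "h.py", line 20, in blob
    k=1+np.argmin([np.hypot(*(ce[i]-near))+(1e3 if s[i,4]<25 else 0) for i in range(1,n)])
        ~~~~~~~~~^^^^^^^^^^^^^^^^^^^^^^^^^^^^^^^^^^^^^^^^^^^^^^^^^^^^^^^^^^^^^^^^^^^^^^^^^
    return _wrapfunc(a, 'argmin', axis=axis, out=out, **kwds)
    return _wrapit(obj, method, *args, **kwds)
    result = getattr(arr, method)(*args, **kwds)
ValueError: attempt to get argmin of an empty sequence
```

Add to h.py:
```python
def go(*t):
    s=manip.read_state();R=Ro.from_euler('xyz',s["eef_rot"]).as_matrix()
    print("pos",s["eef_pos"].round(1),"yaw",s["eef_rot"].round(3),"joints",s["joints"].round(2))
    for q in t: print(q,(R.T@(np.array(q)-s["eef_pos"])).round(1))
    print("R",R.round(3).tolist())
```

```bash
python3 -c "
from h import *
go((420,20,300),(400.5,-236,180))"
```

```text
pos [220.  503.8 205. ] yaw [-3.141 -0.     2.73 ] joints [ 1.09  0.3   1.52  0.    1.32 -0.07]
(420, 20, 300) [-376.9 -363.4  -94.7]
(400.5, -236, 180) [-461.5 -605.7   25.5]
R [[-0.916, 0.4, -0.0], [0.4, 0.916, -0.001], [0.0, -0.001, -1.0]]
```
tool x points (-0.916,0.4) : camera is behind (toward base). Rows: rate 50 mm/row; 532mm → 11 rows+. First call 5 rows: approach 250 mm. Each call's pose is relative to the pose commanded at call start. "what a row does not reach only later rows make up" . Just give 5 identical rows of (-188,-182,-47)... speed max is capped. Do that with ~240mm length.

Careful with the scale: shifts go in m and turns go in units of 0.2 rad. That gives: -188 mm is -0.188, -182 mm is -0.182, 0.5 rad is 2.5.

Emit:
hand_motion:
  moves:
    - [-0.038, -0.036, -0.01, 0, 0, 0.5]
    - [-0.076, -0.072, -0.02, 0, 0, 1]
    - [-0.113, -0.109, -0.03, 0, 0, 1.5]
    - [-0.15, -0.145, -0.04, 0, 0, 2]
    - [-0.188, -0.182, -0.047, 0, 0, 2.5]
  finger_gap: 94

```text
clock: 0.6
eef_pos: [313.8, 274.8, 250.6]
eef_rot: [3.141, 0.0, 2.226]
wrist_force: [1.5, -0.0, 0.2]
finger_gap: 94.2
finger_force: 0.0
```

```bash
python3 -c "
from h import *
go((420,20,300),(400.5,-236,180))"
```

```text
pos [313.8 274.8 250.6] yaw [3.141 0.    2.226] joints [ 0.63 -0.04  1.8  -0.    1.38 -0.02]
(420, 20, 300) [-266.7  -71.1  -49.4]
(400.5, -236, 180) [-457.8 -242.6   70.5]
R [[-0.609, 0.793, 0.0], [0.793, 0.609, 0.0], [-0.0, 0.0, -1.0]]
```

Converted, -235 mm is -0.235, -192 mm is -0.192, 0.5 rad is 2.5.

Emit:
hand_motion:
  moves:
    - [-0.048, -0.013, -0.01, 0, 0, 0.5]
    - [-0.096, -0.026, -0.02, 0, 0, 1]
    - [-0.144, -0.039, -0.03, 0, 0, 1.5]
    - [-0.192, -0.051, -0.04, 0, 0, 2]
    - [-0.235, -0.064, -0.049, 0, 0, 2.5]

```text
clock: 1.1
eef_pos: [407.2, 49.5, 299.6]
eef_rot: [3.141, 0.0, 1.725]
wrist_force: [1.2, 0.3, -0.4]
finger_gap: 94.5
finger_force: 0.0
```

Run:
```python
from h import *
go((400.5,-236,180),(400.5,-236,88))
s=manip.read_state();p,d=manip.camera("wrist");np.savez("w0.npz",p=p,d=d,pos=s["eef_pos"],rot=s["eef_rot"])
cv2.imwrite("pics/w0.png",p[:,:,::-1])
```

```text
pos [407.2  49.5 299.6] yaw [3.141 0.    1.725] joints [ 0.03 -0.08  1.73  0.    1.5  -0.12]
(400.5, -236, 180) [-281.1  -50.6  119.6]
(400.5, -236, 88) [-281.1  -50.7  211.6]
R [[-0.154, 0.988, 0.0], [0.988, 0.154, 0.0], [-0.0, 0.0, -1.0]]
```

View pics/w0.png

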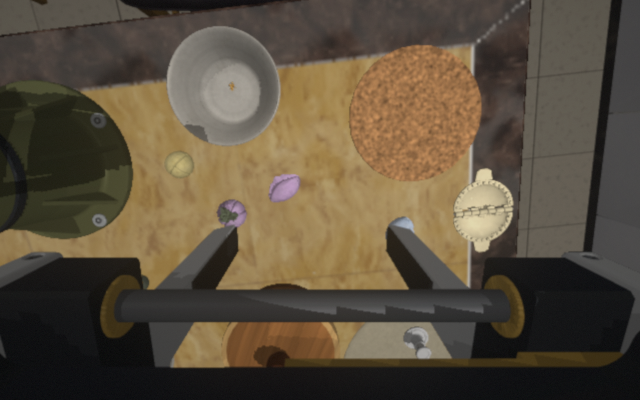

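The wrist view shows the mat whole at (415,112), the press at (483,211), the purple cake at (284,187) and the blue cake half hidden behind a finger at (400,224).

Run:
```python
from h import *
f=np.load("w0.npz");c=cam("wrist",dict(eef_pos=f["pos"],eef_rot=f["rot"]));hsv=cv2.cvtColor(f["p"],cv2.COLOR_RGB2HSV).astype(int)
P=cloud(c,f["d"]);print(hsv[112,415],hsv[130,330],P[130,330],P[112,415])
g=cv2.blur(cv2.cvtColor(f["p"],cv2.COLOR_RGB2HSV),(5,5)).astype(int)
b=blob((g[...,0]<17)&(g[...,1]>100)&(g[...,2]>90),(415,112))
r,w=rect(c,b,8);print(b.sum(),r,cv2.fitEllipse(w),cv2.minEnclosingCircle(w))
k=(np.hypot(P[...,0]-546,P[...,1]-155)<130)&(P[...,2]>4.5)&(P[...,2]<16)
k=cv2.morphologyEx(k.astype(np.uint8),cv2.MORPH_OPEN,np.ones((5,5)))
r,w=rect(c,k,8);print(r,cv2.fitEllipse(w),cv2.minEnclosingCircle(w))
# crossing check: purple cake centroid wrist vs top
m=f["p"].astype(int);pb=blob((m[...,2]-m[...,1]>8)&(m[...,0]>110),(284,187));print("pur w",rect(c,pb,10)[0])
f=np.load("top0.npz");c=cam("top");m=f["p"].astype(int);pb=blob((m[...,2]-m[...,1]>8)&(m[...,0]>110),(266,257));print("pur t",rect(c,pb,10)[0])
cv2.imwrite("pics/crop0.png",cv2.resize(f["p"][100:300,170:470],(800,533))[:,:,::-1])
```

```text
[ 14 135 174] [ 18 110 169] [424.68104565 117.22214761   0.44099955] [546.58291653 162.93892017   6.95979646]
14042 ((547.1622924804688, 156.4126434326172), (196.72508239746094, 196.9580841064453), 55.62263107299805) ((547.462158203125, 157.0302276611328), (195.80690002441406, 197.14651489257812), 104.24406433105469) ((547.4378662109375, 157.65135192871094), 99.81427001953125)
((546.666748046875, 157.1118927001953), (197.86749267578125, 195.74562072753906), 8.839653968811035) ((546.4755859375, 157.4370574951172), (195.7058868408203, 196.80186462402344), 106.27865600585938) ((546.6283569335938, 157.18861389160156), 99.52397155761719)
pur w ((366.7912902832031, 17.99740982055664), (50.557899475097656, 41.302486419677734), 14.561769485473633)
pur t ((367.9280090332031, 18.722370147705078), (42.97708511352539, 42.89853286743164), 2.4389495849609375)
```

Converted, -234 mm is -0.234, -194 mm is -0.194, 0.5 rad is 2.5.

Emit:
hand_motion:
  moves:
    - [-0.05, -0.009, 0.02, 0, 0, 0.5]
    - [-0.098, -0.018, 0.04, 0, 0, 1]
    - [-0.146, -0.027, 0.06, 0, 0, 1.5]
    - [-0.194, -0.036, 0.08, 0, 0, 2]
    - [-0.234, -0.044, 0.098, 0, 0, 2.5]

```text
clock: 1.65
eef_pos: [400.3, -181.4, 203.5]
eef_rot: [3.141, -0.0, 1.226]
wrist_force: [0.4, -0.6, 0.6]
finger_gap: 94.0
finger_force: 0.0
```

Emit:
hand_motion:
  moves:
    - [-0.04, -0.02, 0, 0, 0, 0]
    - [-0.046, -0.028, 0, 0, 0, 0]

```text
clock: 1.85
eef_pos: [356.8, -215.7, 203.1]
eef_rot: [-3.139, -0.0, 1.226]
wrist_force: [0.2, 0.7, 0.5]
finger_gap: 94.0
finger_force: 0.0
```

```bash
python3 -c "
from h import *
go((400.5,-236,140),(400.5,-236,88))"
```

```text
pos [ 356.8 -215.7  203.1] yaw [-3.139 -0.     1.226] joints [-0.63  0.    1.87 -0.    1.27 -0.29]
(400.5, -236, 140) [-4.4 48.1 63. ]
(400.5, -236, 88) [ -4.4  48.3 115. ]
R [[0.338, 0.941, -0.002], [0.941, -0.338, 0.001], [0.0, -0.003, -1.0]]
```

Converted, 63 mm is 0.063, 48 mm is 0.048.

Emit:
hand_motion:
  moves:
    - [-0.0044, 0.048, 0.02, 0, 0, 0]
    - [-0.0044, 0.048, 0.063, 0, 0, 0]
    - [-0.0044, 0.048, 0.063, 0, 0, 0]

```text
clock: 2.15
eef_pos: [401.3, -232.0, 137.1]
eef_rot: [-3.134, -0.002, 1.23]
wrist_force: [-0.2, 0.2, 1.1]
finger_gap: 94.1
finger_force: 0.0
```

Run:
```python
from h import *
go((400.5,-236,88))
s=manip.read_state();p,d=manip.camera("wrist");np.savez("w1.npz",p=p,d=d,pos=s["eef_pos"],rot=s["eef_rot"])
c=cam("wrist",s);P=cloud(c,d)
l=(np.hypot(P[...,0]-400,P[...,1]+236)<30)&(P[...,2]>110)&(P[...,2]<125)
print(l.sum(),P[l].mean(0) if l.any() else 0,cv2.minEnclosingCircle(P[l][:,:2].astype(np.float32)))
t,d=manip.camera("top")
cv2.imwrite("pics/w1.png",np.vstack([cv2.resize(p,(480,300)),cv2.resize(np.load("top0.npz")["p"][130:280,200:440],(480,300))])[:,:,::-1])
```

```text
pos [ 401.3 -232.   137.1] yaw [-3.134e+00 -2.000e-03  1.230e+00] joints [-0.6   0.19  1.83  0.    1.13 -0.26]
(400.5, -236, 88) [-4.1  1.  49.1]
R [[0.334, 0.943, -0.006], [0.943, -0.334, 0.005], [0.002, -0.008, -1.0]]
2138 [ 400.52825175 -234.01849857  116.05971238] ((400.09027099609375, -235.42623901367188), 19.018798828125)
```

View pics/w1.png

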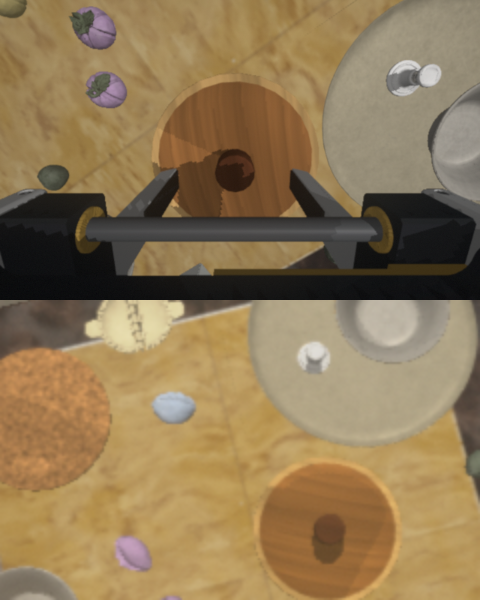

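The upper half shows the knob between the fingers at (235,170). In the lower half the blue cake at (174,408) is lying nearly level in the image.

Converted, -3 mm is -0.003, -2 mm is -0.002.

Emit:
hand_motion:
  moves:
    - [-0.002, 0.0005, 0.025, 0, 0, 0]
    - [-0.003, 0.001, 0.047, 0, 0, 0]
    - [-0.003, 0.001, 0.047, 0, 0, 0]
    - [-0.003, 0.001, 0.047, 0, 0, 0]

```text
clock: 2.65
eef_pos: [403.2, -237.0, 96.2]
eef_rot: [3.14, 0.0, 1.23]
wrist_force: [0.7, -0.3, 0.5]
finger_gap: 93.9
finger_force: 0.0
```

```bash
python3 -c "
from h import *
go((400.2,-235.7,88))"
```

```text
pos [ 403.2 -237.    96.2] yaw [3.14 0.   1.23] joints [-0.61  0.25  1.87 -0.    1.03 -0.27]
(400.2, -235.7, 88) [ 0.2 -3.3  8.2]
R [[0.334, 0.943, 0.001], [0.943, -0.334, -0.001], [-0.0, 0.002, -1.0]]
```

Converted, 8 mm is 0.008, -3.3 mm is -0.0033.

Emit:
hand_motion:
  moves:
    - [0, -0.0033, 0.008, 0, 0, 0]
    - [0, -0.0033, 0.008, 0, 0, 0]
    - [0, -0.0033, 0.008, 0, 0, 0]

```text
clock: 2.95
eef_pos: [399.7, -235.8, 86.7]
eef_rot: [3.141, 0.0, 1.23]
wrist_force: [0.4, 0.0, 0.2]
finger_gap: 94.0
finger_force: 0.0
```

Emit:
hand_motion:
  moves:
    - [0, 0, 0, 0, 0, 0]
    - [0, 0, 0, 0, 0, 0]
    - [0, 0, 0, 0, 0, 0]
    - [0, 0, 0, 0, 0, 0]
    - [0, 0, 0, 0, 0, 0]
  finger_gap: 30
  grip_force: 25

```text
clock: 3.45
eef_pos: [399.6, -235.8, 86.2]
eef_rot: [-3.142, 0.0, 1.23]
wrist_force: [0.1, -0.5, -0.1]
finger_gap: 57.6
finger_force: 0.0
```

Emit:
hand_motion:
  moves:
    - [0, 0, 0, 0, 0, 0]
    - [0, 0, 0, 0, 0, 0]
    - [0, 0, 0, 0, 0, 0]

```text
clock: 3.75
eef_pos: [399.7, -235.8, 86.2]
eef_rot: [3.141, 0.0, 1.23]
wrist_force: [0.4, -0.4, -0.7]
finger_gap: 37.6
finger_force: 25.0
```

Converted, -30 mm is -0.03, -22 mm is -0.022.

Emit:
hand_motion:
  moves:
    - [0, 0, -0.005, 0, 0, 0]
    - [0, 0, -0.01, 0, 0, 0]
    - [0, 0, -0.016, 0, 0, 0]
    - [0, 0, -0.022, 0, 0, 0]
    - [0, 0, -0.03, 0, 0, 0]
  grip_force: 35

```text
clock: 4.25
eef_pos: [399.5, -235.7, 116.7]
eef_rot: [-3.141, -0.0, 1.23]
wrist_force: [0.6, -0.1, -2.0]
finger_gap: 37.4
finger_force: 35.0
```

Emit:
hand_motion:
  moves:
    - [0, 0, -0.015, 0, 0, 0]
    - [0, 0, -0.03, 0, 0, 0]
    - [0, 0, -0.05, 0, 0, 0]
    - [0, 0, -0.07, 0, 0, 0]
    - [0, 0, -0.07, 0, 0, 0]

```text
clock: 4.75
eef_pos: [400.4, -236.4, 188.8]
eef_rot: [3.137, 0.001, 1.23]
wrist_force: [0.7, -0.1, -2.8]
finger_gap: 37.2
finger_force: 35.0
```

Run:
```python
from h import *
go((546.5,156.5,150),(480,0,155))
t,d=manip.camera("top");np.savez("top1.npz",p=t,d=d);P=cloud(cam("top"),d)
x=(np.hypot(P[...,0]-400,P[...,1]+236)<60)
z=P[...,2][x];print(np.histogram(z,bins=[-20,5,20,50,80,120,150,170,400]))
m=(P[...,2]>118)&(P[...,2]<165)&(np.hypot(P[...,0]-400,P[...,1]+236)<115);print(cv2.minEnclosingCircle(P[m][:,:2].astype(np.float32)))
b,Q=blue("top",t,d,cam("top"));r,w=rect(cam("top"),b,9);print(b.sum(),r,cv2.fitEllipse(w))
```

```text
pos [ 400.4 -236.4  188.8] yaw [3.137e+00 1.000e-03 1.230e+00] joints [-0.61  0.12  1.78 -0.    1.24 -0.27]
(546.5, 156.5, 150) [419.2   6.1  38.3]
(480, 0, 155) [249.4  -4.2  33.4]
R [[0.334, 0.942, 0.004], [0.942, -0.334, -0.003], [-0.001, 0.004, -1.0]]
(array([  0,   0,   0,   0,   0,   0,   0, 588]), array([-20,   5,  20,  50,  80, 120, 150, 170, 400]))
((0.0, 0.0), 0.0)
219 ((569.5728759765625, -28.76447296142578), (45.326759338378906, 42.66072082519531), 46.8121337890625) ((567.52734375, -28.847936630249023), (37.5777587890625, 51.93836975097656), 172.9282989501953)
```

Converted, 2 mm is 0.002, 1 mm is 0.001.

Emit:
hand_motion:
  moves:
    - [0.02, 0, 0, 0, 0, 0]
    - [0.055, 0.001, 0, 0, 0, 0]
    - [0.095, 0.001, 0, 0, 0, 0]
    - [0.135, 0.002, 0, 0, 0, 0]
    - [0.175, 0.002, 0, 0, 0, 0]

```text
clock: 5.3
eef_pos: [459.9, -70.0, 185.0]
eef_rot: [-3.14, 0.0, 1.229]
wrist_force: [0.7, -0.3, -1.8]
finger_gap: 37.5
finger_force: 35.0
```

Emit:
hand_motion:
  moves:
    - [0.04, 0.001, 0, 0, 0, 0]
    - [0.08, 0.001, 0, 0, 0, 0]
    - [0.12, 0.002, 0, 0, 0, 0]
    - [0.16, 0.003, 0, 0, 0, 0]
    - [0.19, 0.004, 0, 0, 0, 0]

```text
clock: 5.8
eef_pos: [527.2, 108.3, 184.7]
eef_rot: [-3.14, 0.001, 1.231]
wrist_force: [0.3, -0.6, -1.9]
finger_gap: 37.5
finger_force: 35.0
```

Emit:
hand_motion:
  moves:
    - [0.025, 0, 0, 0, 0, 0]
    - [0.045, 0, 0, 0, 0, 0]
    - [0.054, 0, 0, 0, 0, 0]
    - [0.054, 0, 0, 0, 0, 0]
    - [0.054, 0, 0, 0, 0, 0]

```text
clock: 6.3
eef_pos: [545.1, 156.4, 185.6]
eef_rot: [-3.141, 0.001, 1.23]
wrist_force: [0.5, -0.2, -3.2]
finger_gap: 37.2
finger_force: 35.0
```

Run:
```python
from h import *
go((546.5,156.5,100))
```

```text
pos [545.1 156.4 185.6] yaw [-3.141e+00  1.000e-03  1.230e+00] joints [ 0.21  0.35  1.5  -0.    1.29  0.56]
(546.5, 156.5, 100) [ 0.6  1.4 85.6]
R [[0.335, 0.942, -0.001], [0.942, -0.335, -0.0], [-0.001, -0.001, -1.0]]
```

Emit:
hand_motion:
  moves:
    - [0, 0.0014, 0.025, 0, 0, 0]
    - [0.0006, 0.0014, 0.055, 0, 0, 0]
    - [0.0006, 0.0014, 0.085, 0, 0, 0]
    - [0.0006, 0.0014, 0.11, 0, 0, 0]
    - [0.0006, 0.0014, 0.126, 0, 0, 0]

```text
clock: 6.8
eef_pos: [546.0, 155.9, 58.3]
eef_rot: [-3.14, 0.001, 1.229]
wrist_force: [1.3, -0.3, -2.9]
finger_gap: 37.5
finger_force: 35.0
```

Emit:
hand_motion:
  moves:
    - [0, 0, 0.004, 0, 0, 0]
    - [0, 0, 0.007, 0, 0, 0]
    - [0, 0, 0.009, 0, 0, 0]
    - [0, 0, 0.009, 0, 0, 0]

```text
clock: 7.2
eef_pos: [547.2, 157.1, 51.8]
eef_rot: [3.141, -0.0, 1.23]
wrist_force: [-0.7, -0.1, -1.0]
finger_gap: 37.4
finger_force: 35.0
```

Converted, 6 mm is 0.006, 4 mm is 0.004.

Emit:
hand_motion:
  moves:
    - [0, 0, 0.002, 0, 0, 0]
    - [0, 0, 0.004, 0, 0, 0]
    - [0, 0, 0.006, 0, 0, 0]
    - [0, 0, 0.006, 0, 0, 0]

```text
clock: 7.6
eef_pos: [546.8, 157.2, 44.9]
eef_rot: [-3.141, 0.0, 1.23]
wrist_force: [-0.7, 0.1, -2.1]
finger_gap: 37.9
finger_force: 35.0
```

Emit:
hand_motion:
  moves:
    - [0, 0, 0.001, 0, 0, 0]
    - [0, 0, 0.0015, 0, 0, 0]
    - [0, 0, 0.0015, 0, 0, 0]

```text
clock: 7.9
eef_pos: [546.9, 157.2, 43.6]
eef_rot: [-3.141, 0.0, 1.23]
wrist_force: [0.8, -0.2, -2.4]
finger_gap: 37.4
finger_force: 35.0
```

Emit:
hand_motion:
  moves:
    - [0, 0, 0.0005, 0, 0, 0]
    - [0, 0, 0.001, 0, 0, 0]
    - [0, 0, 0.001, 0, 0, 0]

```text
clock: 8.2
eef_pos: [547.0, 157.2, 43.2]
eef_rot: [3.141, -0.0, 1.23]
wrist_force: [-3.3, -0.1, 3.9]
finger_gap: 37.4
finger_force: 35.0
```

Emit:
hand_motion:
  moves:
    - [0, 0, 0.0005, 0, 0, 0]
    - [0, 0, 0.0005, 0, 0, 0]
    - [0, 0, 0.0005, 0, 0, 0]

```text
clock: 8.5
eef_pos: [547.0, 157.2, 43.2]
eef_rot: [3.141, -0.0, 1.23]
wrist_force: [-6.2, -2.2, 10.8]
finger_gap: 37.7
finger_force: 35.0
```

Contact made; the height is as predicted. I'll ease the push off, open slowly and retreat straight up.

Converted, -0.7 mm is -0.0007.

Emit:
hand_motion:
  moves:
    - [0, 0, -0.0007, 0, 0, 0]
    - [0, 0, -0.0007, 0, 0, 0]

```text
clock: 8.7
eef_pos: [547.0, 157.2, 43.2]
eef_rot: [3.141, -0.0, 1.23]
wrist_force: [-2.5, -1.1, 4.4]
finger_gap: 37.6
finger_force: 35.0
```

Emit:
hand_motion:
  moves:
    - [0, 0, 0, 0, 0, 0]
    - [0, 0, 0, 0, 0, 0]
    - [0, 0, 0, 0, 0, 0]
    - [0, 0, 0, 0, 0, 0]
    - [0, 0, 0, 0, 0, 0]
  finger_gap: 80

```text
clock: 9.2
eef_pos: [546.9, 157.2, 42.8]
eef_rot: [-3.142, 0.0, 1.23]
wrist_force: [-1.0, -0.5, -1.2]
finger_gap: 74.0
finger_force: 0.0
```

Emit:
hand_motion:
  moves:
    - [0, 0, 0, 0, 0, 0]
    - [0, 0, 0, 0, 0, 0]

```text
clock: 9.4
eef_pos: [546.9, 157.2, 42.9]
eef_rot: [3.142, 0.0, 1.23]
wrist_force: [0.2, 0.4, -0.3]
finger_gap: 80.0
finger_force: 0.0
```

Emit:
hand_motion:
  moves:
    - [0, 0, -0.02, 0, 0, 0]
    - [0, 0, -0.06, 0, 0, 0]
    - [0, 0, -0.1, 0, 0, 0]
    - [0, 0, -0.14, 0, 0, 0]
    - [0, 0, -0.14, 0, 0, 0]

```text
clock: 9.9
eef_pos: [548.8, 157.6, 188.5]
eef_rot: [3.134, -0.005, 1.23]
wrist_force: [-0.6, -0.3, -0.4]
finger_gap: 80.0
finger_force: 0.0
```

Run:
```python
from h import *
go((480,-110,250),(540,-90,250))
```

```text
pos [548.8 157.6 188.5] yaw [ 3.134 -0.005  1.23 ] joints [0.22 0.36 1.49 0.   1.29 0.56]
(480, -110, 250) [-274.9   25.1  -62.6]
(540, -90, 250) [-236.   75.  -62.]
R [[0.334, 0.942, 0.009], [0.942, -0.334, 0.002], [0.005, 0.007, -1.0]]
```

Emit:
hand_motion:
  moves:
    - [-0.045, 0.012, -0.01, 0, 0, 0]
    - [-0.092, 0.025, -0.01, 0, 0, 0]
    - [-0.138, 0.038, -0.01, 0, 0, 0]
    - [-0.182, 0.051, -0.01, 0, 0, 0]
    - [-0.225, 0.063, -0.01, 0, 0, 0]

```text
clock: 10.4
eef_pos: [530.5, -77.8, 192.5]
eef_rot: [-3.141, 0.0, 1.23]
wrist_force: [0.2, -0.0, 0.4]
finger_gap: 79.9
finger_force: 0.0
```

Emit:
hand_motion:
  moves:
    - [-0.045, 0.012, 0, 0, 0, 0]
    - [-0.057, 0.015, 0, 0, 0, 0]
    - [-0.057, 0.015, 0, 0, 0, 0]
    - [-0.057, 0.015, 0, 0, 0, 0]

```text
clock: 10.8
eef_pos: [526.2, -133.8, 192.6]
eef_rot: [-3.141, -0.0, 1.23]
wrist_force: [0.0, -0.0, 0.4]
finger_gap: 80.0
finger_force: 0.0
```

Run:
```python
from h import *
s=manip.read_state();p,d=manip.camera("wrist");np.savez("w2.npz",p=p,d=d,pos=s["eef_pos"],rot=s["eef_rot"])
c=cam("wrist",s);b,P=blue("wrist",p,d,c)
for z in (0,11):
    r,w=rect(c,b,z);print(z,b.sum(),r,cv2.fitEllipse(w))
print(np.percentile(P[b][:,2],[5,50,98]))
# lid check
t,d2=manip.camera("top");np.savez("top2.npz",p=t,d=d2);Q=cloud(cam("top"),d2);r=np.hypot(Q[...,0]-546,Q[...,1]-156)
m=(r<130)&(Q[...,2]>15)&(Q[...,2]<90);print("lid",cv2.minEnclosingCircle(Q[m][:,:2].astype(np.float32)))
m=(r<40)&(Q[...,2]>63)&(Q[...,2]<90);print("knob",Q[m].mean(0),cv2.minEnclosingCircle(Q[m][:,:2].astype(np.float32)))
r=np.hypot(Q[...,0]-400,Q[...,1]+236);m=(r<110)&(Q[...,2]>55)&(Q[...,2]<75)
print("rim",cv2.minEnclosingCircle(Q[m][:,:2].astype(np.float32)),"floor",np.median(Q[r<40][:,2]))
go((540,-90,250))
cv2.imwrite("pics/w2.png",np.vstack([cv2.resize(p,(448,280)),cv2.resize(t[130:290,180:420],(448,299))])[:,:,::-1])
```

```text
0 1575 ((566.99609375, -27.724651336669922), (55.48991775512695, 46.65758514404297), 61.410255432128906) ((566.782470703125, -28.59402847290039), (42.951393127441406, 57.904232025146484), 177.2201690673828)
11 1575 ((566.4410400390625, -28.99445343017578), (53.845829010009766, 45.27513122558594), 61.41041564941406) ((566.2338256835938, -29.838083267211914), (41.67879104614258, 56.188575744628906), 177.2201690673828)
[ 8.57255822 16.84094247 21.4063346 ]
lid ((547.60107421875, 156.70555114746094), 95.36013793945312)
knob [546.45293879 155.54248035  73.73997686] ((547.2506103515625, 156.39381408691406), 18.745025634765625)
rim ((400.7550048828125, -235.94869995117188), 84.95098876953125) floor 10.61437477683694
pos [ 526.3 -133.2  192.8] yaw [-3.141 -0.     1.231] joints [-0.32  0.29  1.56  0.    1.29  0.02]
(540, -90, 250) [ 45.3  -1.5 -57.2]
R [[0.333, 0.943, -0.0], [0.943, -0.333, 0.0], [0.0, -0.0, -1.0]]
```

View pics/w2.png

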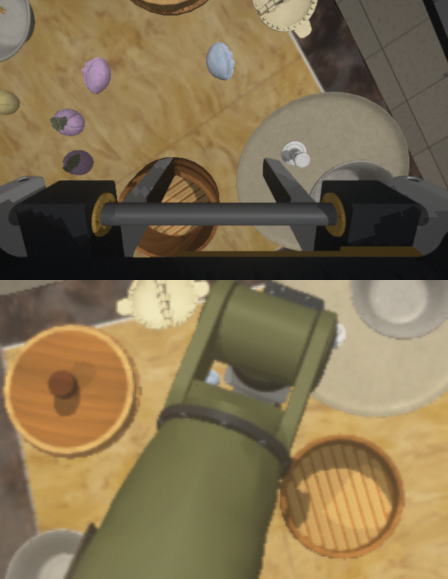

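Upper half: the blue cake is at (220,62), whole and clear. Lower half: the lid sits on the mat at (70,388), knob up, and the open basket stands at (343,497).

Run:
```python
from h import *
f=np.load("w2.npz");c=cam("wrist",dict(eef_pos=f["pos"],eef_rot=f["rot"]));P=cloud(c,f["d"]);m=f["p"].astype(int)
near=np.hypot(P[...,0]-566,P[...,1]+29)<50
for nm,k in (("z5",near&(P[...,2]>5)),("z9",near&(P[...,2]>9)),("col",near&(m[...,2]-m[...,0]>-12))):
    k=cv2.morphologyEx(k.astype(np.uint8),cv2.MORPH_OPEN,np.ones((3,3)))>0
    q=P[k][:,:2]; w=np.linalg.eigh(np.cov(q.T)); a=np.degrees(np.arctan2(w[1][1,1],w[1][0,1]))%180
    print(nm,k.sum(),q.mean(0),2*np.sqrt(w[0]),a,cv2.fitEllipse(cv2.convexHull(q.astype(np.float32))))
```

```text
z5 1693 [565.46079963 -29.74763992] [22.27423007 29.41148202] 83.86740674760601 ((563.7522583007812, -34.74505615234375), (44.54545211791992, 72.09551239013672), 165.7103271484375)
z9 1466 [563.74699858 -28.05046714] [20.17221903 28.40427463] 73.06328102542398 ((562.50244140625, -32.39394760131836), (41.194602966308594, 71.22045135498047), 156.9609832763672)
col 1630 [565.94355924 -30.16529463] [21.71074096 29.06788269] 83.46877389861662 ((563.9573364257812, -36.16965866088867), (44.11122512817383, 73.60287475585938), 164.2220001220703)
```

Emit:
hand_motion:
  moves:
    - [0.04, 0.001, 0.02, 0, 0, -0.5]
    - [0.08, 0.003, 0.04, 0, 0, -1]
    - [0.111, 0.0034, 0.06, 0, 0, -1.5]
    - [0.111, 0.0034, 0.1, 0, 0, -1.5]
    - [0.111, 0.0034, 0.133, 0, 0, -1.5]

```text
clock: 11.4
eef_pos: [566.3, -28.7, 58.3]
eef_rot: [-3.141, -0.0, 1.534]
wrist_force: [-0.1, -0.0, 0.7]
finger_gap: 79.8
finger_force: 0.0
```

Emit:
hand_motion:
  moves:
    - [0, 0, 0, 0, 0, 0]
    - [0, 0, 0, 0, 0, 0]
    - [0, 0, 0, 0, 0, 0]

```text
clock: 11.7
eef_pos: [567.5, -31.0, 62.0]
eef_rot: [3.139, 0.0, 1.53]
wrist_force: [0.1, 0.3, 0.6]
finger_gap: 80.5
finger_force: 0.0
```

Run:
```python
from h import *
go((566.5,-29.5,5))
s=manip.read_state();p,d=manip.camera("wrist");cv2.imwrite("pics/w3.png",p[:,:,::-1])
c=cam("wrist",s);b,P=blue("wrist",p,d,c)
r,w=rect(c,b,8);print(b.sum(),r,cv2.fitEllipse(w))
```

```text
pos [567.5 -31.   62. ] yaw [3.139 0.    1.53 ] joints [-0.12  0.49  1.61  0.    1.04 -0.08]
(566.5, -29.5, 5) [ 1.4 -1.2 57. ]
R [[0.041, 0.999, 0.003], [0.999, -0.041, -0.0], [-0.0, 0.003, -1.0]]
2908 ((567.1534423828125, -29.745018005371094), (48.738529205322266, 51.38835525512695), 36.383880615234375) ((566.0652465820312, -29.475317001342773), (42.47975158691406, 57.39734649658203), 176.508544921875)
```

View pics/w3.png

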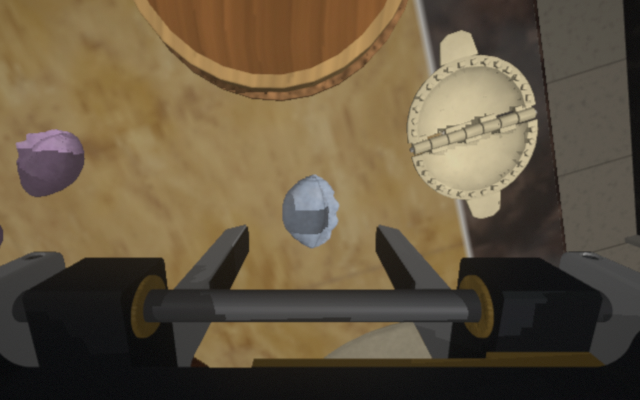

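The cake at (310,211) is centred between the fingers with its length along the pads; the press at (473,130) is clear.

Converted, 30 mm is 0.03, 15 mm is 0.015.

Emit:
hand_motion:
  moves:
    - [0.0014, -0.001, 0.015, 0, 0, 0]
    - [0.0014, -0.001, 0.03, 0, 0, 0]
    - [0.0014, -0.001, 0.042, 0, 0, 0]
    - [0.0014, -0.001, 0.042, 0, 0, 0]
    - [0.0014, -0.001, 0.042, 0, 0, 0]
  finger_gap: 68

```text
clock: 12.25
eef_pos: [565.6, -29.8, 18.0]
eef_rot: [-3.141, -0.0, 1.53]
wrist_force: [0.5, 0.3, -0.2]
finger_gap: 68.3
finger_force: 0.0
```

```bash
python3 -c "
from h import *
go((566.5,-29.5,5))"
```

```text
pos [565.6 -29.8  18. ] yaw [-3.141 -0.     1.53 ] joints [-0.12  0.56  1.63  0.    0.95 -0.08]
(566.5, -29.5, 5) [ 0.4  0.9 13. ]
R [[0.041, 0.999, -0.0], [0.999, -0.041, 0.0], [0.0, -0.0, -1.0]]
```

Emit:
hand_motion:
  moves:
    - [0.0004, 0.0008, 0.006, 0, 0, 0]
    - [0.0004, 0.0008, 0.0125, 0, 0, 0]
    - [0.0004, 0.0008, 0.0125, 0, 0, 0]
    - [0.0004, 0.0008, 0.0125, 0, 0, 0]

```text
clock: 12.65
eef_pos: [566.2, -29.4, 5.2]
eef_rot: [-3.141, -0.0, 1.53]
wrist_force: [0.4, 0.2, 0.8]
finger_gap: 67.9
finger_force: 0.0
```

Emit:
hand_motion:
  moves:
    - [0, 0, 0, 0, 0, 0]
    - [0, 0, 0, 0, 0, 0]
    - [0, 0, 0, 0, 0, 0]
    - [0, 0, 0, 0, 0, 0]
    - [0, 0, 0, 0, 0, 0]
  finger_gap: 38
  grip_force: 10

```text
clock: 13.15
eef_pos: [566.4, -29.4, 5.5]
eef_rot: [3.141, 0.0, 1.53]
wrist_force: [-0.0, 0.1, 1.8]
finger_gap: 44.2
finger_force: 10.0
```

Emit:
hand_motion:
  moves:
    - [0, 0, -0.008, 0, 0, 0]
    - [0, 0, -0.03, 0, 0, 0]
    - [0, 0, -0.065, 0, 0, 0]
    - [0, 0, -0.1, 0, 0, 0]
    - [0, 0, -0.125, 0, 0, 0]
  grip_force: 15

```text
clock: 13.65
eef_pos: [566.7, -29.4, 133.3]
eef_rot: [3.139, 0.0, 1.53]
wrist_force: [0.0, -0.1, -0.3]
finger_gap: 44.1
finger_force: 15.0
```

Emit:
hand_motion:
  moves:
    - [-0.022, -0.016, 0, 0, 0, 0]
    - [-0.05, -0.037, 0, 0, 0, 0]
    - [-0.078, -0.058, 0, 0, 0, 0]
    - [-0.106, -0.078, 0, 0, 0, 0]
    - [-0.134, -0.099, 0, 0, 0, 0]

```text
clock: 14.15
eef_pos: [460.9, -160.1, 131.0]
eef_rot: [3.141, 0.0, 1.53]
wrist_force: [0.9, -0.1, -0.3]
finger_gap: 43.9
finger_force: 15.0
```

Emit:
hand_motion:
  moves:
    - [-0.028, -0.021, 0, 0, 0, 0]
    - [-0.054, -0.04, 0, 0, 0, 0]
    - [-0.072, -0.053, 0, 0, 0, 0]
    - [-0.079, -0.058, 0, 0, 0, 0]
    - [-0.079, -0.058, 0, 0, 0, 0]

```text
clock: 14.65
eef_pos: [400.5, -236.2, 130.8]
eef_rot: [3.141, 0.0, 1.528]
wrist_force: [1.3, -0.0, 0.3]
finger_gap: 44.2
finger_force: 15.0
```

```bash
python3 -c "
from h import *
go((400.7,-236,16))"
```

```text
pos [ 400.5 -236.2  130.8] yaw [3.141 0.    1.528] joints [-0.61  0.19  1.84  0.    1.11 -0.57]
(400.7, -236, 16) [2.000e-01 1.000e-01 1.148e+02]
R [[0.042, 0.999, 0.0], [0.999, -0.042, -0.0], [-0.0, 0.0, -1.0]]
```

Converted, 102 mm is 0.102, 92 mm is 0.092.

Emit:
hand_motion:
  moves:
    - [0, 0, 0.02, 0, 0, 0]
    - [0, 0, 0.045, 0, 0, 0]
    - [0, 0, 0.07, 0, 0, 0]
    - [0, 0, 0.092, 0, 0, 0]
    - [0, 0, 0.102, 0, 0, 0]

```text
clock: 15.15
eef_pos: [400.7, -234.5, 26.8]
eef_rot: [-3.14, -0.001, 1.531]
wrist_force: [0.3, -0.6, 0.0]
finger_gap: 44.0
finger_force: 15.0
```

Emit:
hand_motion:
  moves:
    - [0, 0, 0.003, 0, 0, 0]
    - [0, 0, 0.006, 0, 0, 0]
    - [0, 0, 0.009, 0, 0, 0]
    - [0, 0, 0.009, 0, 0, 0]
    - [0, 0, 0.009, 0, 0, 0]

```text
clock: 15.65
eef_pos: [400.9, -235.9, 19.8]
eef_rot: [3.141, 0.0, 1.53]
wrist_force: [0.2, 0.3, 0.2]
finger_gap: 43.9
finger_force: 15.0
```

Emit:
hand_motion:
  moves:
    - [0, 0, 0.001, 0, 0, 0]
    - [0, 0, 0.002, 0, 0, 0]
    - [0, 0, 0.0025, 0, 0, 0]
    - [0, 0, 0.0025, 0, 0, 0]

```text
clock: 16.05
eef_pos: [400.7, -235.8, 16.8]
eef_rot: [-3.141, -0.0, 1.53]
wrist_force: [0.9, 0.0, 0.5]
finger_gap: 44.2
finger_force: 15.0
```

Emit:
hand_motion:
  moves:
    - [0, 0, 0.0005, 0, 0, 0]
    - [0, 0, 0.0008, 0, 0, 0]
    - [0, 0, 0.0008, 0, 0, 0]

```text
clock: 16.35
eef_pos: [400.7, -235.8, 16.0]
eef_rot: [-3.142, 0.0, 1.53]
wrist_force: [0.6, -0.6, -0.5]
finger_gap: 44.0
finger_force: 15.0
```

Converted, 0.5 mm is 0.0005.

Emit:
hand_motion:
  moves:
    - [0, 0, 0.0005, 0, 0, 0]
    - [0, 0, 0.0005, 0, 0, 0]
    - [0, 0, 0.0005, 0, 0, 0]

```text
clock: 16.65
eef_pos: [400.7, -235.8, 15.6]
eef_rot: [3.142, 0.0, 1.53]
wrist_force: [0.0, 1.0, -1.0]
finger_gap: 43.8
finger_force: 15.0
```

Emit:
hand_motion:
  moves:
    - [0, 0, 0.0004, 0, 0, 0]
    - [0, 0, 0.0004, 0, 0, 0]
    - [0, 0, 0.0004, 0, 0, 0]

```text
clock: 16.95
eef_pos: [400.8, -235.8, 15.4]
eef_rot: [3.141, 0.0, 1.53]
wrist_force: [-2.3, 1.0, 5.0]
finger_gap: 44.2
finger_force: 15.0
```

Contact with the basket floor, at the expected height. Release and retreat.

Emit:
hand_motion:
  moves:
    - [0, 0, 0, 0, 0, 0]
    - [0, 0, 0, 0, 0, 0]
    - [0, 0, 0, 0, 0, 0]
  finger_gap: 66

```text
clock: 17.25
eef_pos: [400.7, -235.7, 15.1]
eef_rot: [-3.141, -0.0, 1.53]
wrist_force: [-0.1, -1.1, 0.1]
finger_gap: 64.2
finger_force: 0.0
```

Emit:
hand_motion:
  moves:
    - [0, 0, 0, 0, 0, 0]
    - [0, 0, 0, 0, 0, 0]

```text
clock: 17.45
eef_pos: [400.7, -235.8, 15.1]
eef_rot: [-3.142, -0.0, 1.53]
wrist_force: [0.0, -0.3, -0.0]
finger_gap: 66.3
finger_force: 0.0
```

Emit:
hand_motion:
  moves:
    - [0, 0, -0.015, 0, 0, 0]
    - [0, 0, -0.05, 0, 0, 0]
    - [0, 0, -0.095, 0, 0, 0]
    - [0, 0, -0.14, 0, 0, 0]
    - [0, 0, -0.18, 0, 0, 0]

```text
clock: 17.95
eef_pos: [400.6, -235.7, 197.5]
eef_rot: [3.141, 0.001, 1.53]
wrist_force: [0.1, 0.1, -1.0]
finger_gap: 65.9
finger_force: 0.0
```

Emit:
hand_motion:
  moves:
    - [-0.045, -0.02, -0.03, 0, 0, 0]
    - [-0.06, -0.06, -0.04, 0, 0, 0]
    - [-0.06, -0.08, -0.04, 0, 0, 0]
    - [-0.06, -0.08, -0.04, 0, 0, 0]
    - [-0.06, -0.08, -0.04, 0, 0, 0]

```text
clock: 18.45
eef_pos: [318.4, -292.5, 235.3]
eef_rot: [3.141, 0.0, 1.529]
wrist_force: [-0.9, -0.6, -0.3]
finger_gap: 66.1
finger_force: 0.0
```

Run:
```python
from h import *
t,d=manip.camera("top");Q=cloud(cam("top"),d)
r=np.hypot(Q[...,0]-400,Q[...,1]+236);m=(r<110)&(Q[...,2]>55)&(Q[...,2]<75);print("rim",cv2.minEnclosingCircle(Q[m][:,:2].astype(np.float32)))
r=np.hypot(Q[...,0]-546,Q[...,1]-156);m=(r<130)&(Q[...,2]>15)&(Q[...,2]<90);print("lid",cv2.minEnclosingCircle(Q[m][:,:2].astype(np.float32)))
p,_=manip.camera("scene")
cv2.imwrite("pics/e.png",np.vstack([cv2.resize(p[150:350,150:470],(480,300)),cv2.resize(t[100:300,170:490],(480,300))])[:,:,::-1])
print(manip.read_state()["qd"])
```

```text
rim ((400.79547119140625, -235.4972686767578), 84.72474670410156)
lid ((547.277587890625, 156.8576202392578), 95.20850372314453)
[ 0.00591114  0.00575072 -0.00123083  0.00070572  0.00234822 -0.00184303]
```

View pics/e.png

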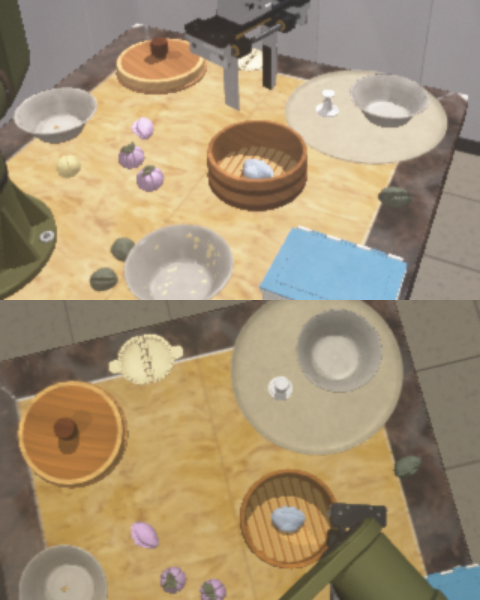

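The lid is on the mat with its knob up at (68,432). The blue cake lies in the unmoved basket at (288,519), and the bystanders are where they were.

```bash
python3 -c "
from cell import manip
print(manip.sign_off())"
```

```text
the job is handed in; nothing more can be done
None
```

The lid is on the cork mat, knob up and within about 1 mm of the centre I measured; the blue rice cake is in the basket, which hasn't moved, and the job was handed in at about 18.5 s of the 61 s.

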